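# Put the stacking lunch box back together

### The job

Put the round steel lunch box back together on the middle of the round cork trivet, not the square one: deepest pot at the bottom, the medium one on it, the shallowest on that, and the lid with the black knob on top, each seated fully in the one below, upright and let go. Leave the honey jar, the salt shaker and the white coffee capsule where they are.

Things in the scene. Friction and masses are not known exactly. Their poses are not given: they have to be found in the camera images.
- tier_deep: Deepest (tallest) tier of the lunch box: open straight-sided steel pot, 70 mm high in all, wall 3 mm, inner floor 9 mm above the underside; grip it across the outside. Round, 64 mm outside. Its 6 mm high foot tapers from 54 mm down to 46 mm diameter; it enters the 58 mm mouth of a tier till its shoulder rests on the rim, so its origin sits 6 mm below that rim. Origin: centre of underside; z up.
- tier_medium: Medium tier of the lunch box: open straight-sided steel pot, 52 mm high in all, wall 3 mm, inner floor 9 mm above the underside; grip it across the outside. Round, 64 mm outside. Its 6 mm high foot tapers from 54 mm down to 46 mm diameter; it enters the 58 mm mouth of a tier till its shoulder rests on the rim, so its origin sits 6 mm below that rim. Origin: centre of underside; z up.
- tier_shallow: Shallowest (lowest) tier of the lunch box: open straight-sided steel pot, 36 mm high in all, wall 3 mm, inner floor 9 mm above the underside; grip it across the outside. Round, 64 mm outside. Its 6 mm high foot tapers from 54 mm down to 46 mm diameter; it enters the 58 mm mouth of a tier till its shoulder rests on the rim, so its origin sits 6 mm below that rim. Origin: centre of underside; z up.
- tiffin_lid: Lid of the lunch box: closed steel disc (6 to 12 mm above the underside) with an upright black knob in its middle, 20 mm diameter, from 12 to 35 mm. Round, 64 mm outside. Its 6 mm high foot tapers from 54 mm down to 46 mm diameter; it enters the 58 mm mouth of a tier till its shoulder rests on the rim, so its origin sits 6 mm below that rim. Origin: centre of underside; z up.
- trivet_round: Round cork trivet, 120 mm diameter, 10 mm thick, fixed to the worktop; the lunch box is to stand on it. Origin: centre of its underside, z up.
- trivet_square: Square cork trivet, 110 x 110 x 10 mm, fixed to the worktop; stays empty. Origin: centre of its underside, z up.
- honey_jar: Glass honey jar with a yellow cap, 61 mm across, 95 mm high, loose; to be left alone. Origin: centre of its underside, z up.
- salt_shaker: Glass salt shaker with a grey top, 44 mm across, 90 mm high, loose; to be left alone. Origin: centre of its underside, z up.
- capsule: Off-white coffee capsule standing on its flange, 37 mm across, 27 mm high, loose; to be left alone. Origin: centre of its underside, z up.
Not all that is in view belongs to the job. What is shaped like the tiffin_lid but pink or purple is not meant.

How it is judged:
By the outcome, as a careful person would: the job done as asked, in the order asked, and still so for the second after the job is handed in, with the robot touching nothing.
It also fails if it takes over 128 s, if anything falls off the work surface, if the arm or the gripper's body presses on something with over 40 N, if the wrist force passes 120 N, or if a joint passes its speed limit or range.

### The arm

A 7-joint arm with a two-finger parallel gripper is mounted at the origin on a cart in front of the work surface, level with it; the furniture and walls round the work are solid. World frame = base frame: x ahead of the robot, y to its left, z up, the work surface at z = 0. Lengths are in m, angles in degrees, forces in N, time in s.
With the tool pointing down it reaches from about 0.425 to 0.875 m from the base axis. Payload 4.7 kg.
Tool frame: the origin (TCP) lies between the finger pads; the fingertips stand 8 mm ahead of it and the grasp point (between the pads) lies 11 mm behind it (env.tip_extent is the distance from the TCP to the fingertips, in m); z points along the fingers, y is the line along which they close (so a half turn about z gives the same grasp; the last joint's range is limited). The gripper opens to 87 mm and grips with 3 to 60 N. Pads are 19 mm wide; open, the fingers measure 117 mm over their backs; the gripper's body (75 mm by 190 mm) begins 51 mm behind the grasp point.
Start: joints at [68.646, 18.392, -4.016, 83.108, 1.295, 78.541, -3.26], TCP at [0.245, -0.602, 0.231] pointing down, gripper open.
Joint ranges: [-163.93, 163.93], [-17.29, 119.83], [-79.2, 71.16], [3.27, 140.29], [-89.18, 269.18], [5.43, 117.66], [-154.24, 154.24]. Speed limits (degrees/s): [147.25, 147.25, 180, 180, 180, 180, 180].

### API

Orientations are given as [roll, pitch, yaw] about the fixed x, y, z axes, in that order (R = Rz(yaw) Ry(pitch) Rx(roll)).
In Python, from cell import sensors, vision, workorder, env gives the robot as it stands.
- The arm moves only by the tool drive_tool, never from a script. Its argument "moves" is a list of rows, each an object of numbers: "x", "y", "z": the shift along the tool's x, y, z in mm; "rx", "ry", "rz": the turn, a rotation vector about the tool's x, y, z in rad; "fingers": the closure, from -1 (fully open) to 1 (shut). In form: [{"x": .., "y": .., "z": .., "rx": .., "ry": .., "rz": .., "fingers": ..}, ...]. A call has 1 to 20 rows; each row is the pose to reach, as a shift and turn from the pose commanded when the call began, along the tool's axes at that moment; what a row does not reach only later rows make up. A row lasts 1/8 s, in which the tool goes at most 62.5 mm and 10.7 degrees, less where a joint would pass 70% of its speed; a pose out of reach is approached as far as the arm can. A call with a gripper value outside its range is refused whole. The fingers move at their own pace and stop on an object; "force" is the grip in N (left out, the last holds). Time passes only in rows, so rows that repeat a pose let the fingers close. It gives the time, the measured TCP pose, the force, the opening and the grip force at its end, in the units of the state.
- sensors.get_obs(): the state, without advancing time (a new reading comes with each control period).
- vision.read_camera(name): name is "side" or "top" or "wrist"; returns a dict with "image" (384x512x3 uint8, red, green, blue), "fx", "fy", "cx", "cy" (pixels), "k1" (the pictures are not rectified: a ray, as slopes to the right and down, at radius r is drawn at 1 + k1 r^2 times it, then the intrinsics apply), "R" (3x3) and "t" (3): a world point X has camera coordinates R X + t. Camera axes: x right, y down, z forward; pixel columns grow to the right and rows downward; lengths in m; the calibration is good to about 2 mm. A picture is of the moment at which its call begins. There is no depth.
- workorder.sign_off(): hands the job in; it is judged then, once.
The state is a dict: "time_s": time; "qpos": joint angles; "joint_velocities": joint speeds; "effort": joint torques, N m; "tool_pos": TCP position; "tool_rot": TCP orientation; "force": force on the tool from outside, world axes, zero at the start; "wrist_torque": the same for the moment, N m; "grip_width": finger opening in m; "grasp_force": force on a finger pad.
Only numpy, scipy, OpenCV 4.12 (cv2) and the standard library are available. Lean on these libraries where they do the work, as an engineer would, in place of code of your own. Each camera call takes 0.05 s, during which the arm holds its last target. There are 200 camera calls.

## Working session

There is one attempt and no reset: what is moved stays moved. The work goes in short steps, Python scripts to look and compute and a tool call to move; the robot and the scene stay as the last step left them, time stands still between calls to the robot, and variables do not carry over. Pictures are saved under pics/ and viewed, at most 14 in all, crops included, and the job is handed in when it is done.

Besides the shell and the picture viewer there is one more tool, called after "Request:" as name(argument=value, ...) on one line, values as JSON. drive_tool: Moves the arm, as the interface text tells. Its arguments: {"type":"object","properties":{"moves":{"type":"array"},"force":{"type":"number"}},"required":["moves"]}

```bash
mkdir -p pics; cat > h.py <<'E'
import numpy as np, cv2
from cell import sensors, vision, workorder, env
def shot(n,f):
    c=vision.read_camera(n); cv2.imwrite(f'pics/{f}.png',c['image'][:,:,::-1]); np.save(f'pics/{f}.npy',c,allow_pickle=True); return c
def load(f): return np.load(f'pics/{f}.npy',allow_pickle=True).item()
def K(c): return np.array([[c['fx'],0,c['cx']],[0,c['fy'],c['cy']],[0,0,1]],float)
def ray(c,u,v):
    p=cv2.undistortPoints(np.array([[[u,v]]],float),K(c),np.array([c['k1'],0,0,0,0.]))[0,0]
    R=np.array(c['R']);t=np.array(c['t']); return -R.T@t, R.T@np.array([p[0],p[1],1])
def onz(c,u,v,z):
    o,d=ray(c,u,v); return o+d*(z-o[2])/d[2]
def proj(c,X):
    R=np.array(c['R']);t=np.array(c['t'])
    return cv2.projectPoints(np.array(X,float).reshape(-1,3),cv2.Rodrigues(R)[0],t,K(c),np.array([c['k1'],0,0,0,0.]))[0][:,0]
E
python3 - <<'E'
from h import *
for n in('top','side','wrist'):
    c=shot(n,n+'0'); print(n,c['fx'],c['k1'],(-np.array(c['R']).T@np.array(c['t'])).round(3),np.array(c['R']).round(2).tolist())
a=[cv2.imread(f'pics/{n}0.png') for n in('top','side')]
cv2.imwrite('pics/top0x.png',cv2.resize(a[0],(800,600)));cv2.imwrite('pics/side0x.png',cv2.resize(a[1],(800,600)))
print(sensors.get_obs())
E
```

```text
top 347.62892436497174 -0.08808424894282534 [0.435 0.012 1.039] [[0.01, -1.0, 0.01], [-0.99, -0.01, -0.13], [0.13, -0.01, -0.99]]
side 483.7701163487515 -0.1986929088841907 [ 0.345 -1.337  0.787] [[0.99, -0.16, -0.01], [-0.09, -0.48, -0.87], [0.14, 0.86, -0.49]]
wrist 319.54878922780324 -0.08269275092797061 [ 0.31  -0.575  0.385] [[0.38, -0.93, -0.0], [-0.9, -0.37, 0.25], [-0.24, -0.09, -0.97]]
{'time_s': 0.15, 'qpos': array([68.64731491, 18.4275312 , -4.01275656, 83.15775739,  1.29559812,
       78.53787664, -3.25921237]), 'joint_velocities': array([-0.0370446 , -0.15202568, -0.00651962, -0.14564802, -0.02304337,
        0.10112184,  0.06474113]), 'effort': array([-2.74060567e-04, -4.91795182e+01, -4.04476700e-01, -3.12877321e+01,
       -6.39112084e-02,  4.04227478e-02,  1.09590314e-04]), 'tool_pos': array([ 0.24496635, -0.60166514,  0.22974199]), 'tool_rot': array([-1.79922066e+02,  6.32452598e-03,  2.21603323e+01]), 'force': array([-0.25493091,  0.65556668,  0.63678427]), 'wrist_torque': array([-0.02977752,  0.0082585 ,  0.06378056]), 'grasp_force': 0.0, 'grip_width': 0.08690919595363511}
```

View pics/top0x.png

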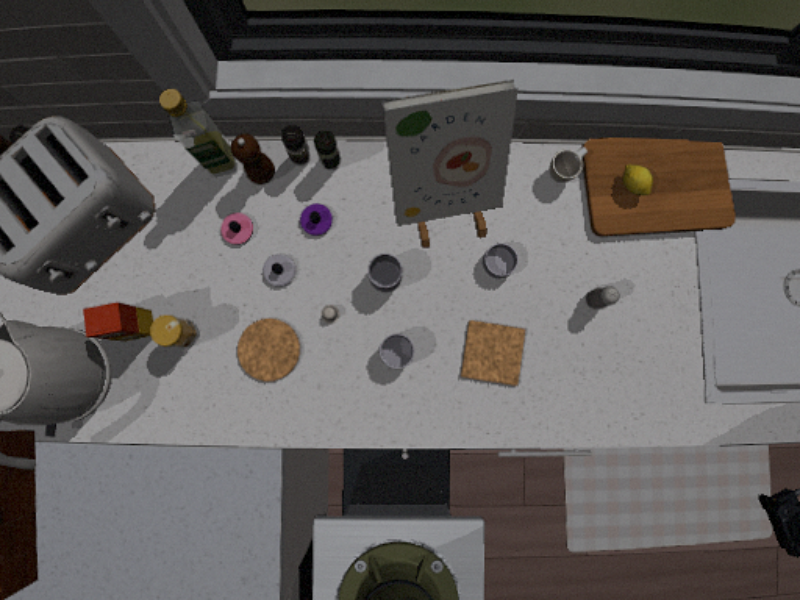

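View pics/side0x.png

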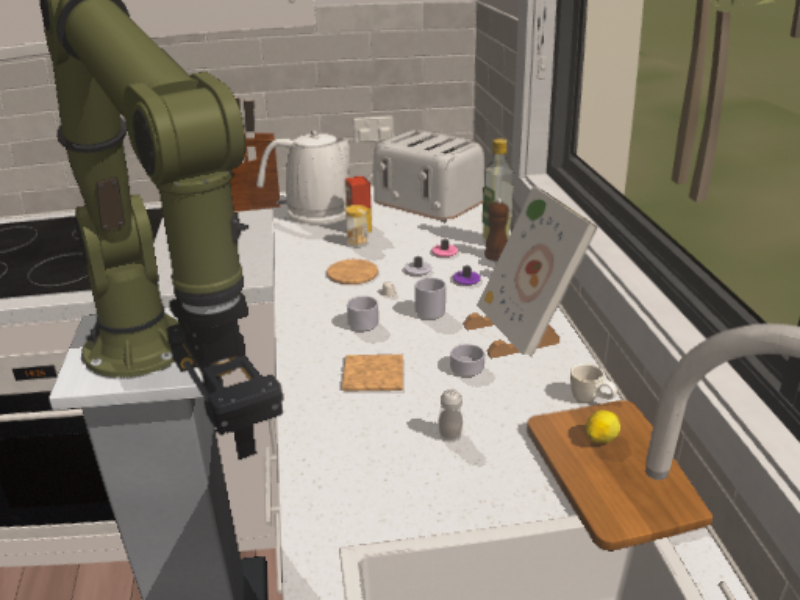

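The top view (800x600) shows the deep pot near (385,272), the medium at (397,350), the shallow at (500,260) and the steel lid at (280,268). The round trivet is at (268,350) and the capsule at (330,313). In the side view the same pots are at (430,300), (362,315) and (467,360), with the lid at (418,268).

```bash
python3 - <<'E'
from h import *
a=cv2.imread('pics/top0.png')[150:250,145:345]; b=cv2.imread('pics/side0.png')[155:255,200:320]
A=cv2.resize(a,None,fx=4,fy=4,interpolation=cv2.INTER_CUBIC)
B=cv2.resize(b,None,fx=5,fy=5,interpolation=cv2.INTER_CUBIC)
cv2.imwrite('pics/ca.png',np.clip(A*1.4,0,255));cv2.imwrite('pics/cb.png',np.clip(B*1.2,0,255))
for n,p in dict(deep=(385,272,.07),med=(397,350,.052),sh=(500,260,.036),lid=(280,268,.012),triv=(268,350,.01),cap=(330,313,.027),honey=(172,330,.095),salt=(605,296,.09)).items():
    print(n,onz(load('top0'),p[0]*.64,p[1]*.64,p[2]).round(3))
E
```

```text
deep [0.604 0.027 0.07 ]
med [0.464 0.004 0.052]
sh [ 0.635 -0.189  0.036]
lid [0.62  0.231 0.012]
triv [0.463 0.248 0.01 ]
cap [0.533 0.13  0.027]
honey [0.494 0.401 0.095]
salt [ 0.561 -0.367  0.09 ][ WARN:0@0.476] global loadsave.cpp:1063 imwrite_ Unsupported depth image for selected encoder is fallbacked to CV_8U.
```

View pics/ca.png

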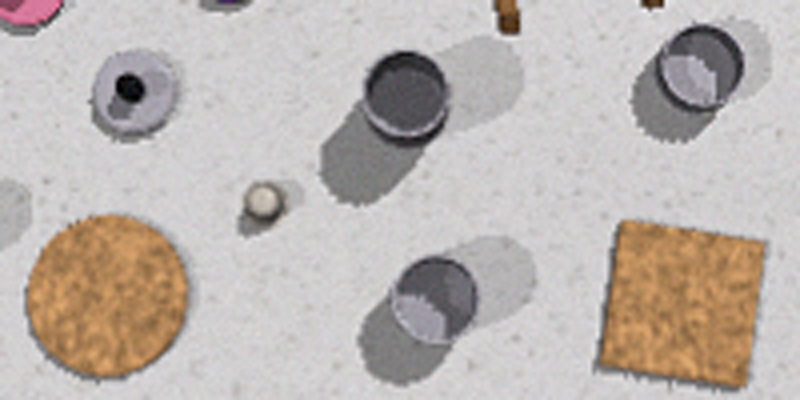

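View pics/cb.png

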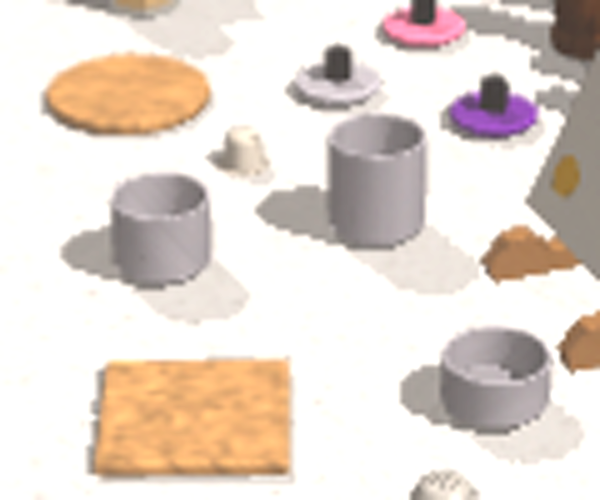

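Approximate rim centres in the enlarged crops (top then side):

| Item | Top crop | Side crop |
|---|---|---|
| Deep | (407,94) | (377,139) |
| Medium | (435,299) | (160,195) |
| Shallow | (702,67) | (495,351) |
| Trivet | (107,296) | (128,92) |
| Lid knob top | (130,88) | (337,51) |

Next I triangulate these.

```bash
cat >> h.py <<'E'
def tri(rays):
    A=np.zeros((3,3));b=np.zeros(3)
    for o,d in rays:
        d=d/np.linalg.norm(d);P=np.eye(3)-np.outer(d,d);A+=P;b+=P@o
    X=np.linalg.solve(A,b); return X,[np.linalg.norm(np.cross(X-o,d/np.linalg.norm(d)))*1000 for o,d in rays]
def shift(x,y,z,yaw=None):
    "mm shift in tool axes + rz to reach world TCP x,y,z pointing down at yaw"
    from scipy.spatial.transform import Rotation as Ro
    o=sensors.get_obs();R=Ro.from_euler('xyz',o['tool_rot'],degrees=True)
    s=R.inv().apply(np.array([x,y,z])-o['tool_pos'])*1000
    r=None if yaw is None else (R.inv()*Ro.from_euler('xyz',[180,0,yaw],degrees=True)).as_rotvec().round(3)
    print('shift',s.round(1),'rot',r,'t',round(o['time_s'],2)); 
E
python3 - <<'E'
from h import *
t,s=load('top0'),load('side0')
T=lambda x,y:(145+(x+.5)/4-.5,150+(y+.5)/4-.5); S=lambda x,y:(200+(x+.5)/5-.5,155+(y+.5)/5-.5)
for n,a,b in [('deep',(407,94),(377,139)),('med',(435,299),(160,195)),('sh',(702,67),(495,351)),('triv',(107,296),(128,92)),('knobtop',(130,88),(337,51))]:
    X,e=tri([ray(t,*T(*a)),ray(s,*S(*b))]);print(n,X.round(4),np.round(e,1))
for n,a,b in [('bookTL',(385,103),(530,192)),('bookTR',(516,83),(592,228)),('bookBL',(398,222),(478,302)),('bookBR',(503,207),(530,350))]:
    X,e=tri([ray(t,a[0]*.64,a[1]*.64),ray(s,b[0]*.64,b[1]*.64)]);print(n,X.round(3),np.round(e,1))
shift(.604,.027,.231,0); shift(.604,.027,.231,180)
E
```

```text
deep [0.6085 0.0274 0.0664] [1. 1.]
med [0.4643 0.0064 0.0508] [1.1 1.1]
sh [ 0.6364 -0.1892  0.0364] [1.3 1.3]
triv [0.4657 0.25   0.0051] [1.4 1.4]
knobtop [0.6177 0.232  0.0332] [1.4 1.4]
bookTL [0.823 0.028 0.261] [9.6 9.6]
bookTR [ 0.867 -0.175  0.262] [2.4 2.4]
bookBL [0.708 0.004 0.029] [0.2 0.2]
bookBR [ 0.749 -0.2    0.03 ] [8.4 8.4]
shift [ 569.6 -446.8   -0.7] rot [-0.001  0.     0.387] t 0.15
shift [ 569.6 -446.8   -0.7] rot [-1.000e-03 -2.000e-03 -2.755e+00] t 0.15
```

Request:
drive_tool(moves=[{"x":50,"y":-39,"z":0,"rz":0.1},{"x":100,"y":-78,"z":0,"rz":0.2},{"x":150,"y":-118,"z":0,"rz":0.3},{"x":200,"y":-157,"z":0,"rz":0.387},{"x":572,"y":-448,"z":0,"rz":0.387},{"x":572,"y":-448,"z":0,"rz":0.387},{"x":572,"y":-448,"z":0,"rz":0.387},{"x":572,"y":-448,"z":0,"rz":0.387},{"x":572,"y":-448,"z":0,"rz":0.387},{"x":572,"y":-448,"z":0,"rz":0.387},{"x":572,"y":-448,"z":0,"rz":0.387},{"x":572,"y":-448,"z":0,"rz":0.387},{"x":572,"y":-448,"z":0,"rz":0.387},{"x":572,"y":-448,"z":0,"rz":0.387}])

```text
invalid input at $.moves[0]: expected keys x, y, z, rx, ry, rz, fingers
```

```bash
python3 - <<'E'
from h import *
c=shot('wrist','w1'); print((-np.array(c['R']).T@np.array(c['t'])).round(3)); o=sensors.get_obs(); print(o['tool_pos'],o['tool_rot'],o['qpos'])
print(proj(c,[[.607,.027,.07],[.464,.005,.052],[.464,.25,.01],[.636,-.189,.036],[.618,.232,.03]]).round())
E
```

```text
[ 0.311 -0.575  0.385]
[ 0.24503267 -0.60170544  0.22987778] [-1.79932613e+02  4.08537949e-03  2.21610099e+01] [68.64619535 18.42376176 -4.01502695 83.14717698  1.29433486 78.54160785
 -3.2613207 ]
[[ 534.  553.]
 [  14.  -22.]
 [ 292.  224.]
 [  93. -154.]
 [1104. 1085.]]
```

View pics/w1.png

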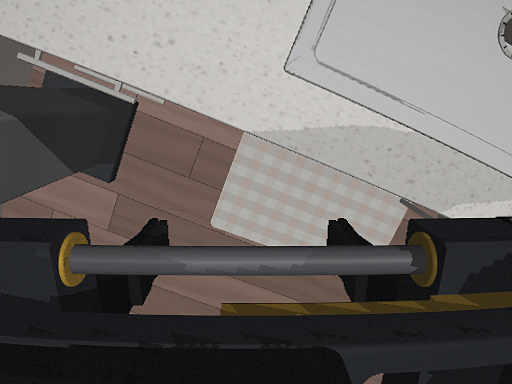

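The move was refused because every key is required. The wrist picture shows the floor at the start pose, with the fingers at about (155,230) and (340,230), so objects ahead along tool +x are the ones it sees clearly.

Request:
drive_tool(moves=[{"x":50,"y":-39,"z":0,"rx":0,"ry":0,"rz":0.1,"fingers":-1},{"x":100,"y":-78,"z":0,"rx":0,"ry":0,"rz":0.2,"fingers":-1},{"x":150,"y":-118,"z":0,"rx":0,"ry":0,"rz":0.3,"fingers":-1},{"x":200,"y":-157,"z":0,"rx":0,"ry":0,"rz":0.387,"fingers":-1},{"x":510,"y":-420,"z":0,"rx":0,"ry":0,"rz":0.387,"fingers":-1},{"x":510,"y":-420,"z":0,"rx":0,"ry":0,"rz":0.387,"fingers":-1},{"x":510,"y":-420,"z":0,"rx":0,"ry":0,"rz":0.387,"fingers":-1},{"x":510,"y":-420,"z":0,"rx":0,"ry":0,"rz":0.387,"fingers":-1},{"x":510,"y":-420,"z":0,"rx":0,"ry":0,"rz":0.387,"fingers":-1},{"x":510,"y":-420,"z":0,"rx":0,"ry":0,"rz":0.387,"fingers":-1},{"x":510,"y":-420,"z":0,"rx":0,"ry":0,"rz":0.387,"fingers":-1},{"x":510,"y":-420,"z":0,"rx":0,"ry":0,"rz":0.387,"fingers":-1},{"x":510,"y":-420,"z":0,"rx":0,"ry":0,"rz":0.387,"fingers":-1},{"x":510,"y":-420,"z":0,"rx":0,"ry":0,"rz":0.387,"fingers":-1}])

```text
time_s: 1.95
tool_pos: [0.5587, -0.0226, 0.2304]
tool_rot: [179.9, 0.0, -0.2]
force: [0.0, 0.2, -0.6]
grip_width: 0.0869
grasp_force: 0.0
```

```bash
python3 - <<'E'
from h import *
c=shot('wrist','w2'); print((-np.array(c['R']).T@np.array(c['t'])).round(3)); o=sensors.get_obs(); print(o['tool_pos'],o['tool_rot'],o['qpos'].round(0))
print(proj(c,[[.607,.027,.07],[.464,.005,.052],[.464,.25,.01],[.636,-.189,.036],[.618,.232,.03]]).round())
shift(.607,.027,.2,0)
E
```

```text
[ 0.629 -0.022  0.385]
[ 0.55871436 -0.02241954  0.23050522] [ 1.79953269e+02  1.03186683e-02 -1.65789009e-01] [ 28.   9. -32.  95.   5.  77. -95.]
[[197. 130.]
 [224. 255.]
 [ 42. 239.]
 [402. 101.]
 [ 25. 121.]]
shift [ 48.1 -49.6  30.5] rot [ 0.001  0.    -0.003] t 2.0
```

View pics/w2.png

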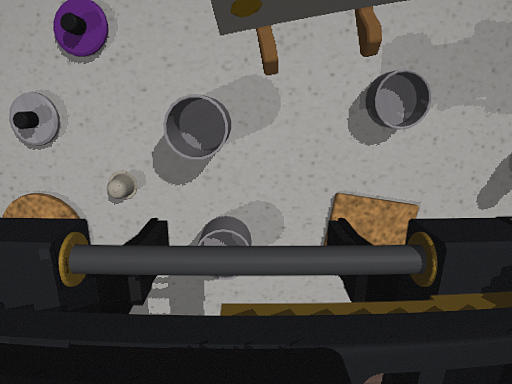

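The wrist view shows the deep rim centred at about (197.5,126.5), the shallow rim at about (398,99) and the lid disc at about (37,117).

```bash
python3 - <<'E'
from h import *
t,s,w=load('top0'),load('side0'),load('w2')
T=lambda x,y:(145+(x+.5)/4-.5,150+(y+.5)/4-.5); S=lambda x,y:(200+(x+.5)/5-.5,155+(y+.5)/5-.5)
for n,a,b,q,z in [('deep',(407,94),(377,139),(197.5,126.5),.07),('sh',(702,67),(495,351),(398,99),.036),('lid',(135,92),(337,85),(37,117),.012)]:
    X,e=tri([ray(t,*T(*a)),ray(s,*S(*b)),ray(w,*q)]);print(n,X.round(4),np.round(e,1),onz(t,*T(*a),z).round(4),onz(w,*q,z).round(4),onz(s,*S(*b),z).round(4))
print(onz(t,*T(435,299),.052),onz(s,*S(160,195),.052),onz(t,*T(107,296),.01),onz(s,*S(128,92),.01))
# trivet centroid by colour, top
hsv=cv2.cvtColor(cv2.imread('pics/top0.png'),cv2.COLOR_BGR2HSV)
m=cv2.inRange(hsv,(5,90,60),(25,255,255));n,_,st,ce=cv2.connectedComponentsWithStats(m)
for i in range(1,n):
    if st[i,4]>300: print(ce[i].round(1),st[i],onz(t,*ce[i],.01).round(4))
shift(.609,.028,.2,0)
E
```

```text
deep [0.6089 0.0274 0.0662] [1.4 0.6 0.9] [0.6068 0.0275 0.07  ] [0.61   0.0265 0.07  ] [0.6082 0.0209 0.07  ]
sh [ 0.6372 -0.1875  0.0346] [2.6 1.3 2. ] [ 0.6351 -0.1891  0.036 ] [ 0.6378 -0.1848  0.036 ] [ 0.6379 -0.1883  0.036 ]
lid [0.6197 0.2343 0.0039] [1.2 0.7 1.5] [0.6171 0.2329 0.012 ] [0.6211 0.228  0.012 ] [0.6169 0.2196 0.012 ]
[0.46319189 0.00648508 0.052     ] [0.46521026 0.00410622 0.052     ] [0.46422302 0.24895742 0.01      ] [0.4663145  0.23994311 0.01      ]
[421.1 118.1] [ 373   88   98   62 5104] [ 0.7999 -0.5206  0.01  ]
[ 65.2 204.1] [ 53 194  25  22 379] [0.5186 0.5789 0.01  ]
[103.7 209.8] [ 86 197  39  25 520] [0.503  0.4563 0.01  ]
[171.5 223.5] [ 152  204   40   40 1238] [0.4645 0.2485 0.01  ]
[315.2 225.5] [ 295  205   41   42 1337] [ 0.4621 -0.1767  0.01  ]
shift [ 50.1 -50.6  30.5] rot [ 0.001  0.    -0.003] t 2.0
```

Request:
drive_tool(moves=[{"x":50,"y":-49,"z":0,"rx":0,"ry":0,"rz":0,"fingers":-1},{"x":50,"y":-49,"z":0,"rx":0,"ry":0,"rz":0,"fingers":-1},{"x":50,"y":-49,"z":40,"rx":0,"ry":0,"rz":0,"fingers":-1},{"x":50,"y":-49,"z":80,"rx":0,"ry":0,"rz":0,"fingers":-1},{"x":50,"y":-49,"z":110,"rx":0,"ry":0,"rz":0,"fingers":-1},{"x":50,"y":-49,"z":140,"rx":0,"ry":0,"rz":0,"fingers":-1},{"x":50,"y":-49,"z":170,"rx":0,"ry":0,"rz":0,"fingers":-1},{"x":50,"y":-49,"z":188,"rx":0,"ry":0,"rz":0,"fingers":-1},{"x":50,"y":-49,"z":188,"rx":0,"ry":0,"rz":0,"fingers":-1},{"x":50,"y":-49,"z":188,"rx":0,"ry":0,"rz":0,"fingers":1},{"x":50,"y":-49,"z":188,"rx":0,"ry":0,"rz":0,"fingers":1},{"x":50,"y":-49,"z":188,"rx":0,"ry":0,"rz":0,"fingers":1},{"x":50,"y":-49,"z":188,"rx":0,"ry":0,"rz":0,"fingers":1},{"x":50,"y":-49,"z":188,"rx":0,"ry":0,"rz":0,"fingers":1},{"x":50,"y":-49,"z":188,"rx":0,"ry":0,"rz":0,"fingers":1}], force=25)

```text
time_s: 3.88
tool_pos: [0.6097, 0.0282, 0.0434]
tool_rot: [180.0, -0.1, -0.0]
force: [-0.9, -0.5, 6.0]
grip_width: 0.0639
grasp_force: 25.0
```

Request:
drive_tool(moves=[{"x":0,"y":0,"z":-20,"rx":0,"ry":0,"rz":0,"fingers":1},{"x":0,"y":0,"z":-50,"rx":0,"ry":0,"rz":0,"fingers":1},{"x":0,"y":0,"z":-80,"rx":0,"ry":0,"rz":0,"fingers":1},{"x":-20,"y":-31,"z":-80,"rx":0,"ry":0,"rz":0,"fingers":1},{"x":-45,"y":-69,"z":-80,"rx":0,"ry":0,"rz":0,"fingers":1},{"x":-70,"y":-107,"z":-80,"rx":0,"ry":0,"rz":0,"fingers":1},{"x":-95,"y":-145,"z":-80,"rx":0,"ry":0,"rz":0,"fingers":1},{"x":-120,"y":-184,"z":-80,"rx":0,"ry":0,"rz":0,"fingers":1},{"x":-144,"y":-220.5,"z":-80,"rx":0,"ry":0,"rz":0,"fingers":1},{"x":-144,"y":-220.5,"z":-80,"rx":0,"ry":0,"rz":0,"fingers":1},{"x":-144,"y":-220.5,"z":-50,"rx":0,"ry":0,"rz":0,"fingers":1},{"x":-144,"y":-220.5,"z":-30,"rx":0,"ry":0,"rz":0,"fingers":1},{"x":-144,"y":-220.5,"z":-20,"rx":0,"ry":0,"rz":0,"fingers":1},{"x":-144,"y":-220.5,"z":-14,"rx":0,"ry":0,"rz":0,"fingers":1},{"x":-144,"y":-220.5,"z":-12,"rx":0,"ry":0,"rz":0,"fingers":1},{"x":-144,"y":-220.5,"z":-12,"rx":0,"ry":0,"rz":0,"fingers":1}])

```text
time_s: 5.88
tool_pos: [0.4654, 0.249, 0.0549]
tool_rot: [-180.0, -0.0, -0.0]
force: [-0.5, 0.0, -1.5]
grip_width: 0.0634
grasp_force: 25.0
```

Request:
drive_tool(moves=[{"x":0,"y":0,"z":1,"rx":0,"ry":0,"rz":0,"fingers":1},{"x":0,"y":0,"z":2,"rx":0,"ry":0,"rz":0,"fingers":1},{"x":0,"y":0,"z":2,"rx":0,"ry":0,"rz":0,"fingers":1}])

```text
time_s: 6.25
tool_pos: [0.4655, 0.249, 0.0534]
tool_rot: [180.0, -0.0, -0.0]
force: [-0.8, -1.2, 6.0]
grip_width: 0.0635
grasp_force: 25.0
```

```bash
python3 - <<'E'
from h import *
shot('top','t2');shot('side','s2')
print(sensors.get_obs()['force'],sensors.get_obs()['tool_pos'])
b=cv2.imread('pics/s2.png')[140:255,190:350]
cv2.imwrite('pics/s2c.png',cv2.convertScaleAbs(cv2.resize(b,None,fx=5,fy=5,interpolation=cv2.INTER_CUBIC),alpha=1.2))
E
```

```text
[-1.16880372 -2.50766434  5.97763369] [0.46547837 0.24907593 0.05342947]
```

View pics/s2c.png

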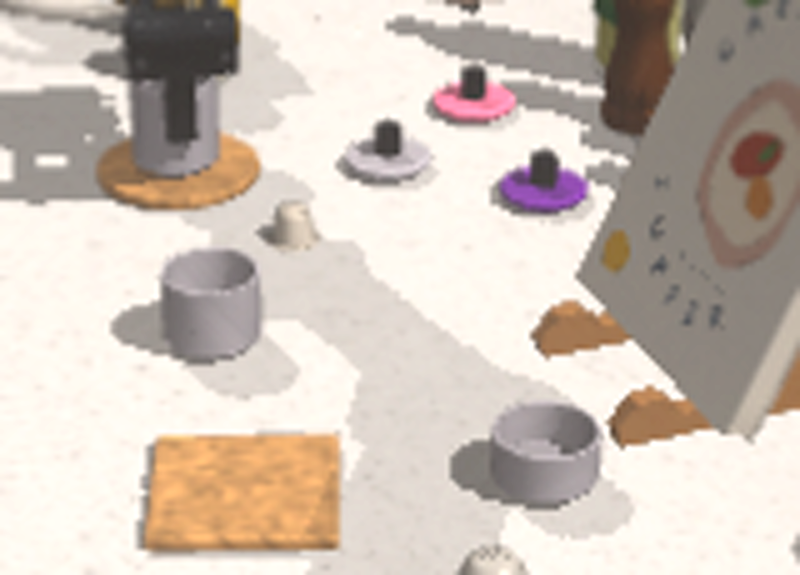

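The pot stands upright and central on the round trivet (pot centre x≈176, trivet ≈178 in the crop). I'll release it and fetch the medium one.

Request:
drive_tool(moves=[{"x":0,"y":0,"z":1.5,"rx":0,"ry":0,"rz":0,"fingers":-1},{"x":0,"y":0,"z":1.5,"rx":0,"ry":0,"rz":0,"fingers":-1},{"x":0,"y":0,"z":1.5,"rx":0,"ry":0,"rz":0,"fingers":-1},{"x":0,"y":0,"z":-30,"rx":0,"ry":0,"rz":0,"fingers":-1},{"x":0,"y":0,"z":-70,"rx":0,"ry":0,"rz":0,"fingers":-1},{"x":0,"y":0,"z":-110,"rx":0,"ry":0,"rz":0,"fingers":-1},{"x":0,"y":40,"z":-110,"rx":0,"ry":0,"rz":0,"fingers":-1},{"x":0,"y":90,"z":-110,"rx":0,"ry":0,"rz":0,"fingers":-1},{"x":0,"y":150,"z":-110,"rx":0,"ry":0,"rz":0,"fingers":-1},{"x":-1,"y":200,"z":-110,"rx":0,"ry":0,"rz":0,"fingers":-1},{"x":-1,"y":243,"z":-110,"rx":0,"ry":0,"rz":0,"fingers":-1},{"x":-1,"y":243,"z":-110,"rx":0,"ry":0,"rz":0,"fingers":-1},{"x":-1,"y":243,"z":-110,"rx":0,"ry":0,"rz":0,"fingers":-1}])

```text
time_s: 7.98
tool_pos: [0.4641, 0.0067, 0.1625]
tool_rot: [-180.0, -0.0, 0.0]
force: [-0.7, 0.6, -0.4]
grip_width: 0.0866
grasp_force: 0.0
```

```bash
python3 - <<'E'
from h import *
w=shot('wrist','w3');t=shot('top','t3');shot('side','s3')
o=sensors.get_obs();print(o['tool_pos'],o['tool_rot'],o['qpos'].round())
b=cv2.imread('pics/t3.png')[170:250,140:340]
a=cv2.convertScaleAbs(cv2.resize(b,None,fx=4,fy=4,interpolation=cv2.INTER_CUBIC),alpha=1.4)
b=cv2.imread('pics/s3.png')[155:211,200:300]
a=np.vstack([a,np.hstack([cv2.convertScaleAbs(cv2.resize(b,(500,280),interpolation=cv2.INTER_CUBIC),alpha=1.2),np.zeros((280,300,3),np.uint8)])])
cv2.imwrite('pics/c3.png',a)
E
```

```text
[0.46408476 0.00738629 0.16251645] [-1.79986127e+02  1.19092598e-03  1.38570734e-01] [ 27.  -0. -30. 113.  -0.  68. -94.]
```

View pics/c3.png

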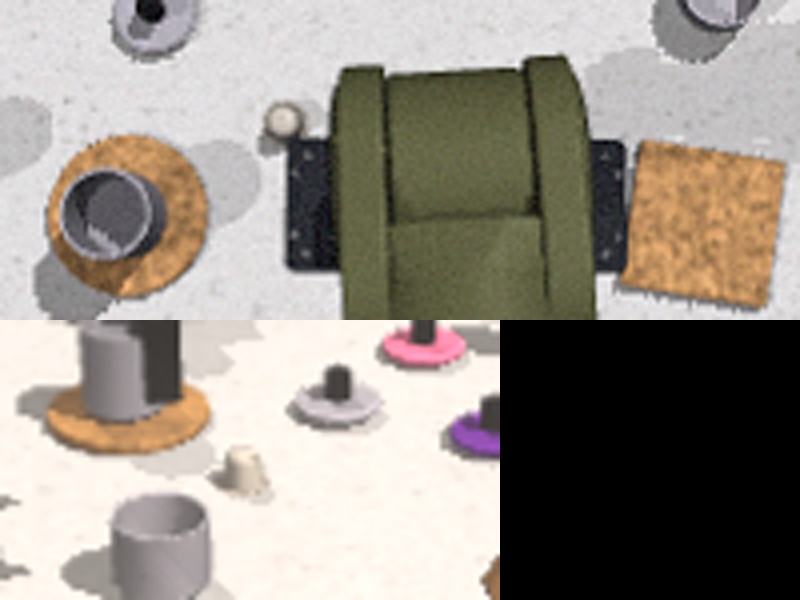

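In the top crop the deep rim is now centred at about (106.5,214).

```bash
python3 - <<'E'
from h import *
t=load('t3'); print(onz(t,140+107/4-.5,170+214.5/4-.5,.08))
E
```

```text
[0.46344118 0.24713861 0.08      ]
```

Request:
drive_tool(moves=[{"x":0,"y":1,"z":30,"rx":0,"ry":0,"rz":0,"fingers":-1},{"x":0,"y":1,"z":60,"rx":0,"ry":0,"rz":0,"fingers":-1},{"x":0,"y":1,"z":90,"rx":0,"ry":0,"rz":0,"fingers":-1},{"x":0,"y":1,"z":115,"rx":0,"ry":0,"rz":0,"fingers":-1},{"x":0,"y":1,"z":134,"rx":0,"ry":0,"rz":0,"fingers":-1},{"x":0,"y":1,"z":134,"rx":0,"ry":0,"rz":0,"fingers":-1},{"x":0,"y":1,"z":134,"rx":0,"ry":0,"rz":0,"fingers":1},{"x":0,"y":1,"z":134,"rx":0,"ry":0,"rz":0,"fingers":1},{"x":0,"y":1,"z":134,"rx":0,"ry":0,"rz":0,"fingers":1},{"x":0,"y":1,"z":134,"rx":0,"ry":0,"rz":0,"fingers":1},{"x":0,"y":1,"z":134,"rx":0,"ry":0,"rz":0,"fingers":1},{"x":0,"y":1,"z":134,"rx":0,"ry":0,"rz":0,"fingers":1}])

```text
time_s: 9.62
tool_pos: [0.4646, 0.0048, 0.0292]
tool_rot: [180.0, -0.0, -0.0]
force: [-0.5, -0.3, 6.1]
grip_width: 0.0621
grasp_force: 24.9
```

Request:
drive_tool(moves=[{"x":0,"y":0,"z":-20,"rx":0,"ry":0,"rz":0,"fingers":1},{"x":0,"y":0,"z":-60,"rx":0,"ry":0,"rz":0,"fingers":1},{"x":0,"y":0,"z":-110,"rx":0,"ry":0,"rz":0,"fingers":1},{"x":0,"y":-40,"z":-110,"rx":0,"ry":0,"rz":0,"fingers":1},{"x":0,"y":-80,"z":-110,"rx":0,"ry":0,"rz":0,"fingers":1},{"x":0,"y":-120,"z":-110,"rx":0,"ry":0,"rz":0,"fingers":1},{"x":0,"y":-160,"z":-110,"rx":0,"ry":0,"rz":0,"fingers":1},{"x":0,"y":-205,"z":-110,"rx":0,"ry":0,"rz":0,"fingers":1},{"x":0,"y":-230,"z":-110,"rx":0,"ry":0,"rz":0,"fingers":1},{"x":0,"y":-244,"z":-110,"rx":0,"ry":0,"rz":0,"fingers":1},{"x":0,"y":-244,"z":-100,"rx":0,"ry":0,"rz":0,"fingers":1},{"x":0,"y":-244,"z":-88,"rx":0,"ry":0,"rz":0,"fingers":1},{"x":0,"y":-244,"z":-88,"rx":0,"ry":0,"rz":0,"fingers":1},{"x":0,"y":-244,"z":-88,"rx":0,"ry":0,"rz":0,"fingers":1}])

```text
time_s: 11.38
tool_pos: [0.4643, 0.2481, 0.1164]
tool_rot: [180.0, 0.0, -0.1]
force: [0.2, -0.4, -1.0]
grip_width: 0.0621
grasp_force: 24.9
```

```bash
python3 - <<'E'
from h import *
shot('side','s4');o=sensors.get_obs();print(o['tool_pos'],o['force'],o['grip_width'])
b=cv2.imread('pics/s4.png')[110:190,190:270]
cv2.imwrite('pics/s4c.png',cv2.convertScaleAbs(cv2.resize(b,None,fx=6,fy=6,interpolation=cv2.INTER_CUBIC),alpha=1.2))
E
```

```text
[0.46444529 0.24836486 0.11667063] [-0.10606739  0.95738536 -0.36532157] 0.06195143851657646
```

View pics/s4c.png

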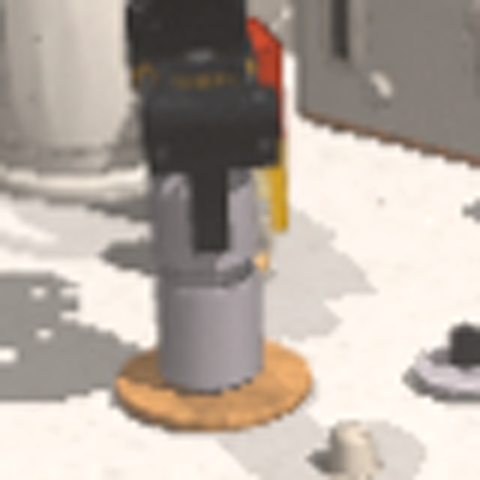

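The medium pot is held upright above the deep one. The edges are 158–258 against 162–265 in the crop, which matches the expected perspective lean, so I'll lower it.

Request:
drive_tool(moves=[{"x":0.5,"y":-0.5,"z":4,"rx":0,"ry":0,"rz":0,"fingers":1},{"x":0.5,"y":-0.5,"z":7,"rx":0,"ry":0,"rz":0,"fingers":1},{"x":0.5,"y":-0.5,"z":10,"rx":0,"ry":0,"rz":0,"fingers":1},{"x":0.5,"y":-0.5,"z":12,"rx":0,"ry":0,"rz":0,"fingers":1},{"x":0.5,"y":-0.5,"z":13,"rx":0,"ry":0,"rz":0,"fingers":1},{"x":0.5,"y":-0.5,"z":14,"rx":0,"ry":0,"rz":0,"fingers":1},{"x":0.5,"y":-0.5,"z":14,"rx":0,"ry":0,"rz":0,"fingers":1}])

```text
time_s: 12.3
tool_pos: [0.4648, 0.2495, 0.1033]
tool_rot: [180.0, -0.0, -0.0]
force: [-0.3, -0.8, 5.5]
grip_width: 0.0621
grasp_force: 24.9
```

Request:
drive_tool(moves=[{"x":0.5,"y":0,"z":0.5,"rx":0,"ry":0,"rz":0,"fingers":1},{"x":0.5,"y":0,"z":0.5,"rx":0,"ry":0,"rz":0,"fingers":-1},{"x":0.5,"y":0,"z":0.5,"rx":0,"ry":0,"rz":0,"fingers":-1},{"x":0.5,"y":0,"z":0.5,"rx":0,"ry":0,"rz":0,"fingers":-1},{"x":0.5,"y":0,"z":-25,"rx":0,"ry":0,"rz":0,"fingers":-1},{"x":0.5,"y":0,"z":-60,"rx":0,"ry":0,"rz":0,"fingers":-1},{"x":0.5,"y":0,"z":-90,"rx":0,"ry":0,"rz":0,"fingers":-1},{"x":17,"y":44,"z":-90,"rx":0,"ry":0,"rz":0,"fingers":-1},{"x":34,"y":88,"z":-90,"rx":0,"ry":0,"rz":0,"fingers":-1},{"x":52,"y":131,"z":-90,"rx":0,"ry":0,"rz":0,"fingers":-1},{"x":69,"y":175,"z":-90,"rx":0,"ry":0,"rz":0,"fingers":-1},{"x":86,"y":219,"z":-90,"rx":0,"ry":0,"rz":0,"fingers":-1},{"x":103,"y":262,"z":-90,"rx":0,"ry":0,"rz":0,"fingers":-1},{"x":120,"y":306,"z":-90,"rx":0,"ry":0,"rz":0,"fingers":-1},{"x":138,"y":350,"z":-90,"rx":0,"ry":0,"rz":0,"fingers":-1},{"x":155,"y":394,"z":-90,"rx":0,"ry":0,"rz":0,"fingers":-1},{"x":172,"y":437,"z":-90,"rx":0,"ry":0,"rz":0,"fingers":-1},{"x":172,"y":437,"z":-90,"rx":0,"ry":0,"rz":0,"fingers":-1},{"x":172,"y":437,"z":-90,"rx":0,"ry":0,"rz":0,"fingers":-1}])

```text
time_s: 14.68
tool_pos: [0.6364, -0.1867, 0.1919]
tool_rot: [-179.9, 0.0, 0.0]
force: [0.2, 0.6, -0.3]
grip_width: 0.0873
grasp_force: 0.0
```

```bash
python3 - <<'E'
from h import *
c=shot('wrist','w5'); t=shot('top','t5'); s=shot('side','s5'); shift(.637,-.188,.019,0)
b=cv2.imread('pics/t5.png')[180:250,130:230]; b2=cv2.imread('pics/s5.png')[110:190,190:290]
cv2.imwrite('pics/c5.png',cv2.convertScaleAbs(np.hstack([cv2.resize(b,(400,280),interpolation=cv2.INTER_CUBIC),cv2.resize(b2,(400,320),interpolation=cv2.INTER_CUBIC)[:280]]),alpha=1.3))
E
```

```text
shift [  0.4   2.4 173.7] rot [-0.    -0.     0.002] t 14.82
```

View pics/c5.png

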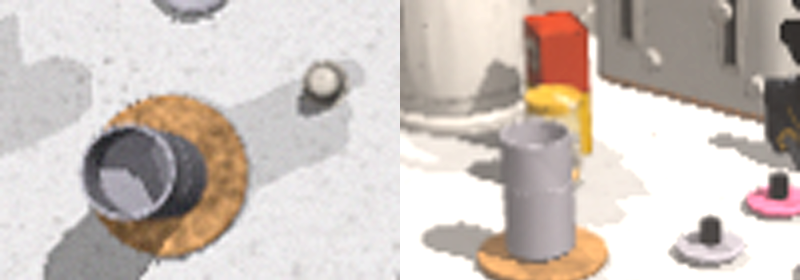

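The medium pot is seated with a thin, even seam, and its rim is at about (131,172) in the crop. Now the shallow one.

Request:
drive_tool(moves=[{"x":0.5,"y":1.5,"z":40,"rx":0,"ry":0,"rz":0,"fingers":-1},{"x":0.5,"y":1.5,"z":80,"rx":0,"ry":0,"rz":0,"fingers":-1},{"x":0.5,"y":1.5,"z":115,"rx":0,"ry":0,"rz":0,"fingers":-1},{"x":0.5,"y":1.5,"z":140,"rx":0,"ry":0,"rz":0,"fingers":-1},{"x":0.5,"y":1.5,"z":160,"rx":0,"ry":0,"rz":0,"fingers":-1},{"x":0.5,"y":1.5,"z":173.5,"rx":0,"ry":0,"rz":0,"fingers":-1},{"x":0.5,"y":1.5,"z":173.5,"rx":0,"ry":0,"rz":0,"fingers":-1},{"x":0.5,"y":1.5,"z":173.5,"rx":0,"ry":0,"rz":0,"fingers":1},{"x":0.5,"y":1.5,"z":173.5,"rx":0,"ry":0,"rz":0,"fingers":1},{"x":0.5,"y":1.5,"z":173.5,"rx":0,"ry":0,"rz":0,"fingers":1},{"x":0.5,"y":1.5,"z":173.5,"rx":0,"ry":0,"rz":0,"fingers":1},{"x":0.5,"y":1.5,"z":173.5,"rx":0,"ry":0,"rz":0,"fingers":1},{"x":0.5,"y":1.5,"z":173.5,"rx":0,"ry":0,"rz":0,"fingers":1}])

```text
time_s: 16.45
tool_pos: [0.6375, -0.1897, 0.0199]
tool_rot: [179.9, -0.1, -0.0]
force: [-0.6, -1.1, 5.7]
grip_width: 0.0647
grasp_force: 25.0
```

```bash
python3 - <<'E'
from h import *
t=load('t5'); print(onz(t,130+132/4-.5,180+172.5/4-.5,.126)); print(onz(load('top0'),145+702.5/4-.5,150+67.5/4-.5,.036))
E
```

```text
[0.46326766 0.24585258 0.126     ]
[ 0.63513694 -0.18908526  0.036     ]
```

Request:
drive_tool(moves=[{"x":0,"y":0,"z":-20,"rx":0,"ry":0,"rz":0,"fingers":1},{"x":0,"y":0,"z":-60,"rx":0,"ry":0,"rz":0,"fingers":1},{"x":0,"y":0,"z":-110,"rx":0,"ry":0,"rz":0,"fingers":1},{"x":0,"y":0,"z":-150,"rx":0,"ry":0,"rz":0,"fingers":1},{"x":-17,"y":-44,"z":-150,"rx":0,"ry":0,"rz":0,"fingers":1},{"x":-34,"y":-88,"z":-150,"rx":0,"ry":0,"rz":0,"fingers":1},{"x":-52,"y":-132,"z":-150,"rx":0,"ry":0,"rz":0,"fingers":1},{"x":-69,"y":-176,"z":-150,"rx":0,"ry":0,"rz":0,"fingers":1},{"x":-86,"y":-220,"z":-150,"rx":0,"ry":0,"rz":0,"fingers":1},{"x":-103,"y":-263,"z":-150,"rx":0,"ry":0,"rz":0,"fingers":1},{"x":-120,"y":-307,"z":-150,"rx":0,"ry":0,"rz":0,"fingers":1},{"x":-137,"y":-351,"z":-150,"rx":0,"ry":0,"rz":0,"fingers":1},{"x":-155,"y":-395,"z":-150,"rx":0,"ry":0,"rz":0,"fingers":1},{"x":-172,"y":-439,"z":-150,"rx":0,"ry":0,"rz":0,"fingers":1},{"x":-172,"y":-439,"z":-150,"rx":0,"ry":0,"rz":0,"fingers":1},{"x":-172,"y":-439,"z":-140,"rx":0,"ry":0,"rz":0,"fingers":1},{"x":-172,"y":-439,"z":-132,"rx":0,"ry":0,"rz":0,"fingers":1},{"x":-172,"y":-439,"z":-132,"rx":0,"ry":0,"rz":0,"fingers":1}])

```text
time_s: 18.7
tool_pos: [0.4648, 0.2483, 0.1497]
tool_rot: [179.9, 0.1, -0.1]
force: [1.5, -0.9, -1.6]
grip_width: 0.0639
grasp_force: 25.0
```

```bash
python3 - <<'E'
from h import *
shot('side','s6');o=sensors.get_obs();print(o['tool_pos'],o['force'],o['grip_width'])
b=cv2.imread('pics/s6.png')[100:180,190:270]
cv2.imwrite('pics/s6c.png',cv2.convertScaleAbs(cv2.resize(b,None,fx=5,fy=5,interpolation=cv2.INTER_CUBIC),alpha=1.2))
E
```

```text
[0.46510914 0.24876636 0.15031602] [-0.01520196  0.1186412  -1.75582684] 0.06453090308774735
```

View pics/s6c.png

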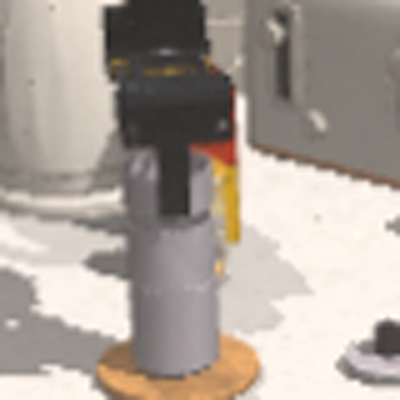

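The shallow pot is aligned above the medium one (edges 126–212 against 129–215), so I'll lower it.

Request:
drive_tool(moves=[{"x":0.5,"y":0,"z":3,"rx":0,"ry":0,"rz":0,"fingers":1},{"x":0.5,"y":0,"z":6,"rx":0,"ry":0,"rz":0,"fingers":1},{"x":0.5,"y":0,"z":9,"rx":0,"ry":0,"rz":0,"fingers":1},{"x":0.5,"y":0,"z":11,"rx":0,"ry":0,"rz":0,"fingers":1},{"x":0.5,"y":0,"z":12,"rx":0,"ry":0,"rz":0,"fingers":1},{"x":0.5,"y":0,"z":12,"rx":0,"ry":0,"rz":0,"fingers":1},{"x":0.5,"y":0,"z":12,"rx":0,"ry":0,"rz":0,"fingers":1}])

```text
time_s: 19.62
tool_pos: [0.466, 0.2499, 0.1399]
tool_rot: [180.0, -0.1, -0.0]
force: [-1.2, -1.5, 5.6]
grip_width: 0.0646
grasp_force: 25.0
```

Request:
drive_tool(moves=[{"x":0,"y":0,"z":0.5,"rx":0,"ry":0,"rz":0,"fingers":1},{"x":0,"y":0,"z":0.5,"rx":0,"ry":0,"rz":0,"fingers":-1},{"x":0,"y":0,"z":0.5,"rx":0,"ry":0,"rz":0,"fingers":-1},{"x":0,"y":0,"z":0.5,"rx":0,"ry":0,"rz":0,"fingers":-1},{"x":0,"y":0,"z":-25,"rx":0,"ry":0,"rz":0,"fingers":-1},{"x":0,"y":0,"z":-60,"rx":0,"ry":0,"rz":0,"fingers":-1},{"x":20,"y":4,"z":-80,"rx":0,"ry":0,"rz":0,"fingers":-1},{"x":50,"y":9,"z":-80,"rx":0,"ry":0,"rz":0,"fingers":-1},{"x":80,"y":15,"z":-80,"rx":0,"ry":0,"rz":0,"fingers":-1},{"x":100,"y":18,"z":-80,"rx":0,"ry":0,"rz":0,"fingers":-1},{"x":100,"y":18,"z":-80,"rx":0,"ry":0,"rz":0,"fingers":-1},{"x":100,"y":18,"z":-80,"rx":0,"ry":0,"rz":0,"fingers":-1}])

```text
time_s: 21.12
tool_pos: [0.5646, 0.2325, 0.2187]
tool_rot: [-180.0, 0.1, 0.0]
force: [-0.2, 0.3, 0.1]
grip_width: 0.087
grasp_force: 0.0
```

```bash
python3 - <<'E'
from h import *
c=shot('wrist','w7'); s=shot('side','s7'); shot('top','t7'); print(proj(c,[[.619,.231,.012],[.619,.231,.035]]).round()); shift(.619,.231,.025,0)
E
```

```text
[[249. 121.]
 [250. 122.]]
shift [ 54.2   1.4 194.2] rot [ 0.    -0.     0.001] t 21.27
```

View pics/w7.png

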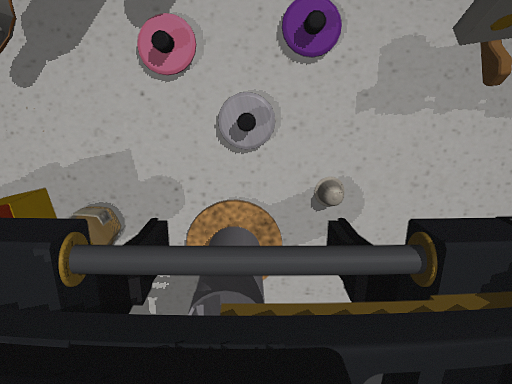

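The steel lid's disc is centred at about (246,121) and its knob at (246.5,122), about 3 px left of prediction, so y≈0.233.

Request:
drive_tool(moves=[{"x":54,"y":-0.5,"z":0,"rx":0,"ry":0,"rz":0,"fingers":-1},{"x":54,"y":-0.5,"z":40,"rx":0,"ry":0,"rz":0,"fingers":-1},{"x":54,"y":-0.5,"z":80,"rx":0,"ry":0,"rz":0,"fingers":-1},{"x":54,"y":-0.5,"z":120,"rx":0,"ry":0,"rz":0,"fingers":-1},{"x":54,"y":-0.5,"z":150,"rx":0,"ry":0,"rz":0,"fingers":-1},{"x":54,"y":-0.5,"z":175,"rx":0,"ry":0,"rz":0,"fingers":-1},{"x":54,"y":-0.5,"z":190,"rx":0,"ry":0,"rz":0,"fingers":0},{"x":54,"y":-0.5,"z":196.5,"rx":0,"ry":0,"rz":0,"fingers":0},{"x":54,"y":-0.5,"z":196.5,"rx":0,"ry":0,"rz":0,"fingers":0.3},{"x":54,"y":-0.5,"z":196.5,"rx":0,"ry":0,"rz":0,"fingers":0.45},{"x":54,"y":-0.5,"z":196.5,"rx":0,"ry":0,"rz":0,"fingers":1},{"x":54,"y":-0.5,"z":196.5,"rx":0,"ry":0,"rz":0,"fingers":1},{"x":54,"y":-0.5,"z":196.5,"rx":0,"ry":0,"rz":0,"fingers":1},{"x":54,"y":-0.5,"z":196.5,"rx":0,"ry":0,"rz":0,"fingers":1},{"x":54,"y":-0.5,"z":196.5,"rx":0,"ry":0,"rz":0,"fingers":1}], force=20)

```text
time_s: 23.15
tool_pos: [0.6197, 0.2325, 0.0226]
tool_rot: [-180.0, -0.0, -0.0]
force: [0.4, 0.3, 1.8]
grip_width: 0.0191
grasp_force: 20.0
```

Request:
drive_tool(moves=[{"x":0,"y":0,"z":-20,"rx":0,"ry":0,"rz":0,"fingers":1},{"x":0,"y":0,"z":-60,"rx":0,"ry":0,"rz":0,"fingers":1},{"x":0,"y":0,"z":-110,"rx":0,"ry":0,"rz":0,"fingers":1},{"x":0,"y":0,"z":-160,"rx":0,"ry":0,"rz":0,"fingers":1},{"x":0,"y":0,"z":-185,"rx":0,"ry":0,"rz":0,"fingers":1},{"x":-30,"y":-3,"z":-185,"rx":0,"ry":0,"rz":0,"fingers":1},{"x":-60,"y":-7,"z":-185,"rx":0,"ry":0,"rz":0,"fingers":1},{"x":-90,"y":-10,"z":-185,"rx":0,"ry":0,"rz":0,"fingers":1},{"x":-120,"y":-14,"z":-185,"rx":0,"ry":0,"rz":0,"fingers":1},{"x":-154,"y":-17.5,"z":-185,"rx":0,"ry":0,"rz":0,"fingers":1},{"x":-154,"y":-17.5,"z":-185,"rx":0,"ry":0,"rz":0,"fingers":1},{"x":-154,"y":-17.5,"z":-172,"rx":0,"ry":0,"rz":0,"fingers":1},{"x":-154,"y":-17.5,"z":-162,"rx":0,"ry":0,"rz":0,"fingers":1},{"x":-154,"y":-17.5,"z":-162,"rx":0,"ry":0,"rz":0,"fingers":1},{"x":-154,"y":-17.5,"z":-162,"rx":0,"ry":0,"rz":0,"fingers":1}])

```text
time_s: 25.02
tool_pos: [0.4658, 0.2499, 0.1843]
tool_rot: [-180.0, 0.0, -0.0]
force: [-0.1, -0.2, -0.1]
grip_width: 0.019
grasp_force: 20.0
```

```bash
python3 - <<'E'
from h import *
shot('side','s8');o=sensors.get_obs();print(o['tool_pos'],o['force'],o['grip_width'])
b=cv2.imread('pics/s8.png')[90:180,185:275]
cv2.imwrite('pics/s8c.png',cv2.convertScaleAbs(cv2.resize(b,None,fx=5,fy=5,interpolation=cv2.INTER_CUBIC),alpha=1.2))
E
```

```text
[0.46586681 0.25000932 0.18449707] [ 0.34439816  0.30637278 -1.25225302] 0.01935434679765581
```

View pics/s8c.png

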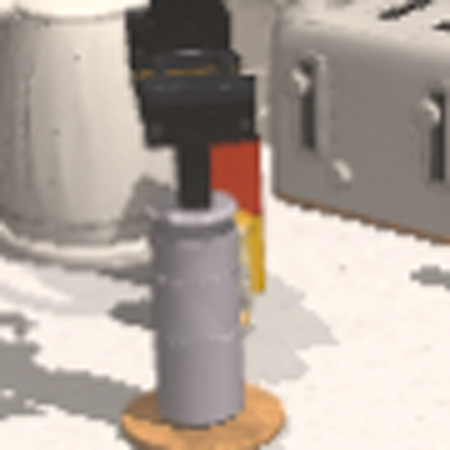

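The stack's seams look tight, and the lid (148–236) sits over the top pot (152–240) level. Lowering.

Request:
drive_tool(moves=[{"x":0.5,"y":0,"z":3,"rx":0,"ry":0,"rz":0,"fingers":1},{"x":0.5,"y":0,"z":6,"rx":0,"ry":0,"rz":0,"fingers":1},{"x":0.5,"y":0,"z":9,"rx":0,"ry":0,"rz":0,"fingers":1},{"x":0.5,"y":0,"z":11,"rx":0,"ry":0,"rz":0,"fingers":1},{"x":0.5,"y":0,"z":12,"rx":0,"ry":0,"rz":0,"fingers":1},{"x":0.5,"y":0,"z":12,"rx":0,"ry":0,"rz":0,"fingers":1},{"x":0.5,"y":0,"z":12.5,"rx":0,"ry":0,"rz":0,"fingers":1}])

```text
time_s: 25.95
tool_pos: [0.4664, 0.25, 0.1725]
tool_rot: [-180.0, -0.0, -0.0]
force: [-1.0, 0.1, 4.5]
grip_width: 0.0192
grasp_force: 20.0
```

Request:
drive_tool(moves=[{"x":0,"y":0,"z":0,"rx":0,"ry":0,"rz":0,"fingers":-0.5},{"x":0,"y":0,"z":0,"rx":0,"ry":0,"rz":0,"fingers":-1},{"x":0,"y":0,"z":0,"rx":0,"ry":0,"rz":0,"fingers":-1},{"x":0,"y":0,"z":0,"rx":0,"ry":0,"rz":0,"fingers":-1},{"x":0,"y":0,"z":-30,"rx":0,"ry":0,"rz":0,"fingers":-1},{"x":0,"y":0,"z":-60,"rx":0,"ry":0,"rz":0,"fingers":-1},{"x":0,"y":0,"z":-80,"rx":0,"ry":0,"rz":0,"fingers":-1},{"x":20,"y":40,"z":-80,"rx":0,"ry":0,"rz":0,"fingers":-1},{"x":40,"y":90,"z":-80,"rx":0,"ry":0,"rz":0,"fingers":-1},{"x":60,"y":140,"z":-80,"rx":0,"ry":0,"rz":0,"fingers":-1},{"x":80,"y":190,"z":-80,"rx":0,"ry":0,"rz":0,"fingers":-1},{"x":100,"y":240,"z":-80,"rx":0,"ry":0,"rz":0,"fingers":-1},{"x":100,"y":290,"z":-80,"rx":0,"ry":0,"rz":0,"fingers":-1},{"x":100,"y":340,"z":-80,"rx":0,"ry":0,"rz":0,"fingers":-1},{"x":100,"y":380,"z":-80,"rx":0,"ry":0,"rz":0,"fingers":-1},{"x":100,"y":380,"z":-80,"rx":0,"ry":0,"rz":0,"fingers":-1},{"x":100,"y":380,"z":-80,"rx":0,"ry":0,"rz":0,"fingers":-1}])

```text
time_s: 28.08
tool_pos: [0.5661, -0.1291, 0.2519]
tool_rot: [-179.9, 0.0, 0.0]
force: [-0.5, -0.2, 0.2]
grip_width: 0.0872
grasp_force: 0.0
```

```bash
python3 - <<'E'
from h import *
shot('side','s9');shot('top','t9')
b=cv2.imread('pics/s9.png')[90:180,185:285]; a=cv2.imread('pics/t9.png')[165:255,100:220]
cv2.imwrite('pics/c9.png',cv2.convertScaleAbs(np.hstack([cv2.resize(b,(400,360),interpolation=cv2.INTER_CUBIC),cv2.resize(a,(400,300),interpolation=cv2.INTER_CUBIC)[list(range(300))+[299]*60]]),alpha=1.2))
E
```

```text
(no output)
```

View pics/c9.png

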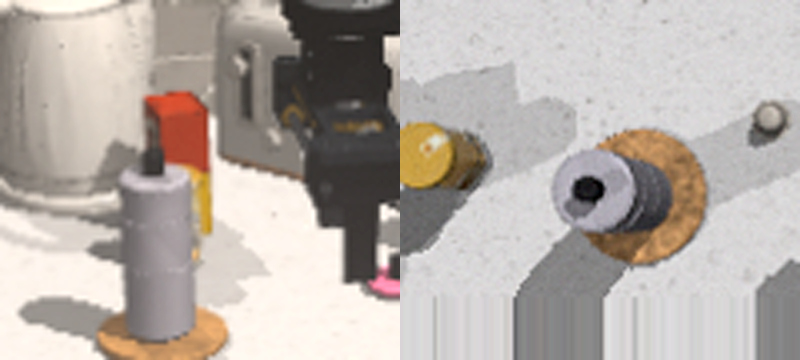

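The full stack stands upright, with the lid level and the knob up, central on the round trivet. The honey jar and capsule are untouched, so I'm handing it in.

```bash
python3 -c "
from h import *
print(workorder.sign_off())"
```

```text
the job is handed in; nothing more can be done
None
```

The lunch box is back together on the middle of the round trivet (deep, medium, shallow, lid), each seated and released, and the job was handed in at about 28 s; the hand-in gave no verdict.

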